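# Uncap the tilted desk camera and clip the cap into its holder

### The arm

A 6-joint arm with a two-finger parallel gripper is mounted at the origin on the work surface. World frame = base frame: x ahead of the robot, y to its left, z up, the work surface at z = 0. Lengths are in m, angles in rad, forces in N, time in s.
With the tool pointing down it reaches from about 0.325 to 0.775 m from the base axis. Payload 5.5 kg.
Tool frame: the origin (TCP) lies midway between the tips of the shut fingers; the grasp point (between the pads) lies 19 mm behind it (ctrl.grip_depth is the distance from the TCP to the grasp point, in m); z points along the fingers, y is the line along which they close (so a half turn about z gives the same grasp; the last joint's range is limited). The gripper opens to 88 mm and grips with 3 to 60 N. Pads are 20 mm wide; open, the fingers measure 115 mm over their backs; the gripper's body (75 mm by 178 mm) begins 61 mm behind the grasp point.
Start: joints at [-1.294, 0.091, 1.231, -0, 1.82, -0.057], TCP at [0.197, -0.567, 0.193] pointing down, gripper open.
Joint ranges: [-2.87, 2.87], [-0.86, 2.18], [0.17, 2.46], [-1.51, 4.65], [0.06, 2.69], [-2.65, 2.65]. Speed limits (rad/s): [2.57, 2.57, 3.01, 3.14, 3.14, 3.14].

### API

Orientations are given as a unit quaternion [w, x, y, z].
In Python, from plant import ctrl gives the robot as it stands.
- The arm moves only by the tool send_rows, never from a script. Its argument "deltas" is a list of rows, each a list of 7 numbers: the shift along the world's x, y, z each as a share of 20 cm, from -1 to 1, then the turn, a rotation vector about the world's x, y, z each as a share of 360 degrees, from -1 to 1, then the opening, from 0 (shut) to 1 (fully open). In form: [[tx, ty, tz, wx, wy, wz, jaw], ...]. A call has 1 to 12 rows; each row is the pose to reach, as a shift and turn from the pose commanded when the call began, turning the shorter way round; what a row does not reach only later rows make up. A row lasts 1/10 s, in which the tool goes at most 50 mm and 8.59 degrees, less where a joint would pass 70% of its speed; a pose out of reach is approached as far as the arm can. A call with a number of a shift or a turn outside -1 to 1 is refused whole. A call with a gripper value outside its range is refused whole. The fingers move at their own pace and stop on an object; "squeeze" is the grip in N (left out, the last holds). Time passes only in rows, so rows that repeat a pose let the fingers close. It gives the time, the measured TCP pose, the force, the opening and the grip force at its end, in the units of the state.
- ctrl.state(): the state, without advancing time (a new reading comes with each control period).
- ctrl.read_camera(name): name is "scene" or "top" or "wrist"; returns a dict with "frame" (384x512x3 uint8, red, green, blue), "range_z" (384x512 float32, m along the optical axis (not along the pixel's ray), 0 where there is no reading), "camera_matrix" (3x3 intrinsics, pixels), "rvec" (rotation vector, rad) and "tvec" (3), from world to camera coordinates, as OpenCV has them; the wrist camera has in their place "hand_eye" (4x4, takes a point from camera to tool coordinates, whose origin is the TCP and whose axes are the flange's). Camera axes: x right, y down, z forward; pixel columns grow to the right and rows downward; lengths in m; the calibration is good to about 2 mm. A picture is of the moment at which its call begins: read the wrist's pose just before it.
- ctrl.sign_off(): hands the job in; it is judged then, once.
The state is a dict: "t": time; "qpos": joint angles; "dq": joint speeds; "effort": joint torques, N m; "tool_pos": TCP position; "eef_rot": TCP orientation; "wrist_force": force on the tool from outside, world axes, zero at the start; "wrist_torque": the same for the moment, N m; "opening": opening from 0.0 (shut) to 1.0 (fully open); "grasp_force": force on a finger pad.
Only numpy, scipy, OpenCV 4.12 (cv2) and the standard library are available. Lean on these libraries where they do the work, as an engineer would, in place of code of your own. Each camera call takes 0.05 s, during which the arm holds its last target. There are 200 camera calls.

### The job

The desk camera is needed for a call: lift the cap off its tilted lens and put it into the round pocket of the metal cap holder's sliding cup (feel for where the cup stands), bar upwards, pressed fully home so that both sprung catches snap over its edge. Press firmly but do not ram it; leave the camera standing where it is, and do not disturb the router, the mug or the mouse.

Things in the scene. Friction and masses are not known exactly. Their poses are not given: they have to be found in the camera images.
- lens_cap: Loose black lens cap, 30 to 65 g. Origin: centre of its skirt's open rim; z runs outwards along the lens axis (33 degrees from vertical on the lens). Along z: skirt 54 mm outside, 49 inside, at 0 to 10 mm; round face 60 mm diameter at 10 to 15; pull bar at 15 to 39, centred. It sits loosely (1.5 mm all round) on the barrel, held only by its weight, and comes off along z after 10 mm.
- lens_cap_top (a point): Centre of the top of the cap's pull bar, 39 mm from the cap's origin along its z. Axes as the cap's. The bar is 12 mm thick along the cap's x and 36 mm long along its y. On the lens its length lies level and its two flat gripping faces (square to x) lean with the lens, so parallel fingers must lean too.
- desk_camera: Loose desk camera, 0.9 kg: round steel foot 110 mm diameter, 12 mm thick, post, grey head 62 mm diameter with its centre 105 mm above the foot's underside, lens barrel 46 mm diameter. Origin: centre of the foot's underside. The lens axis leans 33 degrees from vertical towards the camera's -x (the robot's side).
- lens_front (a point): Centre of the front edge of the camera's lens barrel, 56 mm along the lens axis from the head's centre, 152 mm above the table; touches the inside of the cap's face while capped. Axes as the camera's.
- cap_holder: Cap holder fixed to the table: dark steel base 116 x 116 x 6 mm (origin: centre of its underside, z up) with a 16 mm high rail along each x edge. Between the rails stands an aluminium cup that slides along the holder's y and may stand anywhere within 9 mm either side of the middle. Its place is NOT in this pose: find it by touch or by eye. It stays where it is left; 3 N shifts it.
- router: Bystander: white router 100 x 230 x 28 mm with four antennas along its far edge, up to 175 mm high. Origin: centre of the underside.
- mug: Bystander: white mug, 78 mm diameter, 85 mm high, handle at its +y. Origin: centre of the underside.
- mouse: Bystander: grey computer mouse 100 x 58 x 34 mm, long along its x. Origin: centre of the underside.
- holder_mid (a point): Centre of the pocket's mouth if the cup stood mid-travel: 38 mm above the holder's origin, fixed to the base. Axes as the holder's. Cup: 96 x 92 x 32 mm, its top at this height, with a round blind pocket 63 mm diameter, 28 mm deep, rim chamfered 1.5 mm. Fully home, the cap's skirt stands on the pocket floor: cap origin 10 mm above the table, bar top 49 mm; any angle about the vertical.
- holder_floor (a point): 28 mm below holder_mid, level with the pocket's floor. Two sprung 12 mm steel balls stand out 3.5 mm from the pocket wall, on the holder's +y and -y sides, 20 mm above this level. The cap's face rests on them with its origin 15 mm above this level. A push of 6 to 20 N takes it past; then they snap out over its edge. It stays level best if the fingers close along the holder's y.
Not all that is in view belongs to the job. There is more than one size of the lens_cap; the job needs the middle-sized. Of the things shaped like the cap_holder, the steel one is meant.

How it is judged:
On the way:
1. the cap is lifted clear of the lens by the fingers (distance between lens_cap and lens_front above 0.04 m and contact force between the fingers and lens_cap above 1 N and contact force between lens_cap and desk_camera below 0.1 N), for 0.2 s.
At the end, for the whole second after the job is handed in: The cap is at rest, bar up, level (0.07 rad), under both catches on the pocket floor: origin 8 to 12.5 mm above the holder's underside, within 5 mm (x) and 14 mm (y) of its middle. Lens front, router, mug and mouse are each within 20 mm of their starts (z of lens_cap in the frame of cap_holder between 0.008 and 0.0125 m and x of lens_cap in the frame of cap_holder between -0.005 and 0.005 m and y of lens_cap in the frame of cap_holder between -0.014 and 0.014 m and angle between the z axis of lens_cap and the z axis of cap_holder, either way round below 0.07 rad and z of lens_cap_top in the frame of cap_holder above 0.04 m and linear speed of each of lens_cap, desk_camera below 0.01 m/s and distance of each of lens_front, router, mug, mouse from where it was at the start of the episode below 0.02 m); the robot touches nothing.
It fails at once if the cap is rammed into the holder with more than 60 N (contact force between lens_cap and cap_holder above 60 N).
It fails at once if the camera is pushed so that its lens moves more than 20 mm (distance of lens_front from where it was at the start of the episode above 0.02 m).
It fails at once if the router is pushed more than 20 mm out of place (distance of router from where it was at the start of the episode above 0.02 m).
It fails at once if the mug is pushed more than 20 mm out of place (distance of mug from where it was at the start of the episode above 0.02 m).
It fails at once if the mouse is pushed more than 20 mm out of place (distance of mouse from where it was at the start of the episode above 0.02 m).
It also fails if it takes over 61 s, if anything falls off the work surface, if the arm or the gripper's body presses on something with over 40 N, if the wrist force passes 120 N, or if a joint passes its speed limit or range.

## Working session

There is one attempt and no reset: what is moved stays moved. The work goes in short steps, Python scripts to look and compute and a tool call to move; the robot and the scene stay as the last step left them, time stands still between calls to the robot, and variables do not carry over. Pictures are saved under pics/ and viewed, at most 10 in all, crops included, and the job is handed in when it is done.

Besides the shell and the picture viewer there is one more tool, called after ">>>" as name(argument=value, ...), one argument or row to a line, values as JSON. send_rows: Moves the arm, as the interface text tells. Shift numbers are shares of 20 cm and turn numbers shares of 360 degrees, none past 1 either way. Its arguments: {"type":"object","properties":{"deltas":{"type":"array","items":{"type":"array","items":{"type":"number","minimum":-1,"maximum":1}}},"squeeze":{"type":"number"}},"required":["deltas"]}

```bash
mkdir -p pics
cat > h.py <<'E'
import numpy as np, cv2, pickle
from plant import ctrl
from scipy.spatial.transform import Rotation as R
def cam(n):
    s=ctrl.state(); c=ctrl.read_camera(n)
    if 'hand_eye' in c:
        q=s['eef_rot']; T=np.eye(4); T[:3,:3]=R.from_quat([q[1],q[2],q[3],q[0]]).as_matrix(); T[:3,3]=s['tool_pos']
        c['T']=T@c['hand_eye']
    else:
        T=np.eye(4); T[:3,:3]=cv2.Rodrigues(np.array(c['rvec']))[0]; T[:3,3]=np.ravel(c['tvec']); c['T']=np.linalg.inv(T)
    return c
def cloud(c):
    z=c['range_z']; K=np.array(c['camera_matrix']); v,u=np.mgrid[:z.shape[0],:z.shape[1]]
    p=np.stack([(u-K[0,2])/K[0,0]*z,(v-K[1,2])/K[1,1]*z,z],-1)
    P=p@c['T'][:3,:3].T+c['T'][:3,3]; P[z<=0]=np.nan; return P
def save(c,n): pickle.dump(c,open(n+'.pkl','wb'))
def load(n): return pickle.load(open(n+'.pkl','rb'))
E
python3 - <<'E'
from h import *
ims=[]
for n in('scene','top'):
    c=cam(n); save(c,n); ims.append(c['frame'][:,:,::-1])
    print(n,c['T'][:3,3].round(3))
cv2.imwrite('pics/a.png',cv2.resize(ims[0],(800,600)));cv2.imwrite('pics/b.png',cv2.resize(ims[1],(800,600)))
print({k:np.round(v,3) for k,v in ctrl.state().items()})
E
```

```text
scene [ 0.902 -0.319  1.071]
top [0.325 0.044 1.199]
{'t': np.float64(0.1), 'qpos': array([-1.294,  0.092,  1.232, -0.   ,  1.82 , -0.057]), 'dq': array([-0.001, -0.001, -0.002, -0.002,  0.   ,  0.   ]), 'effort': array([ 4.0000e-03, -4.4786e+01, -4.0757e+01,  7.0000e-02,  2.8000e-02,
       -0.0000e+00]), 'tool_pos': array([ 0.196, -0.567,  0.192]), 'eef_rot': array([-0.001,  0.986,  0.166, -0.   ]), 'wrist_force': array([-0.781, -0.334, -0.399]), 'wrist_torque': array([0.02 , 0.029, 0.003]), 'grasp_force': np.float64(0.0), 'opening': np.float64(0.996)}
```

View pics/a.png

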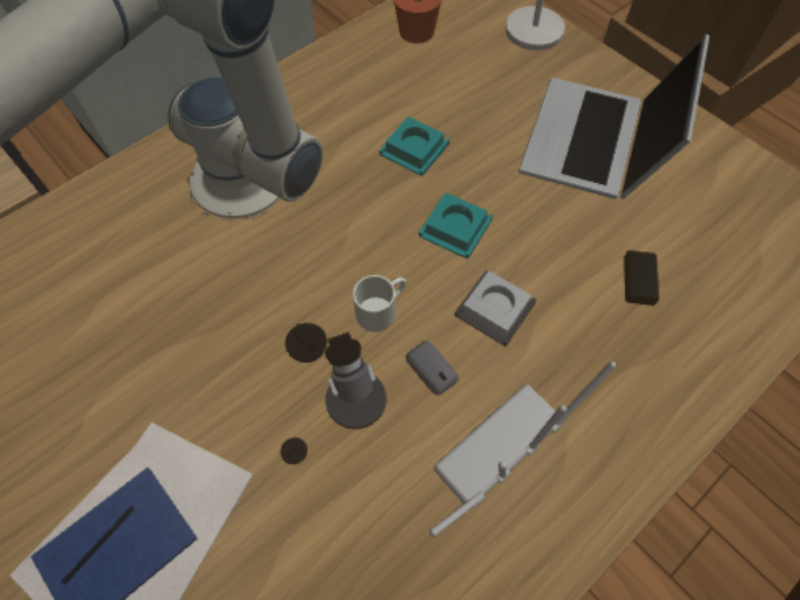

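View pics/b.png

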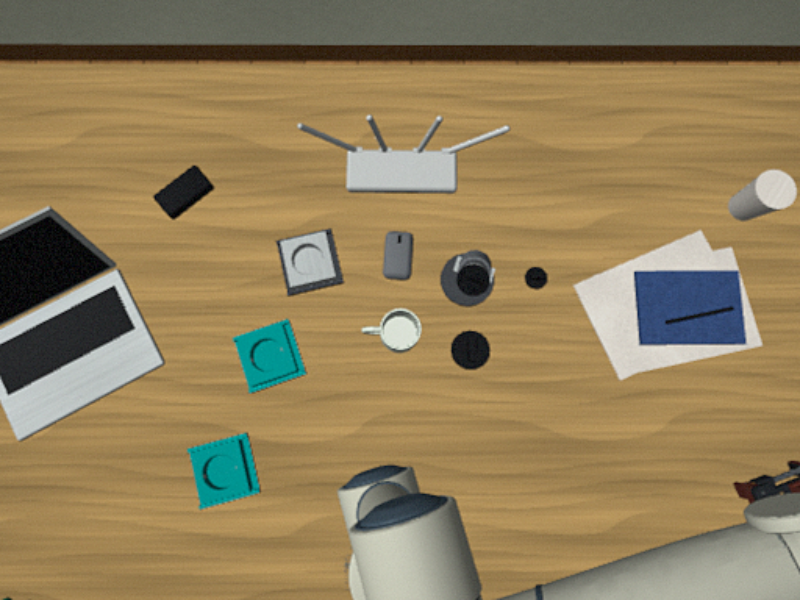

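Top view (800×600): caps are small at (536,278), large at (470,350), and middle-sized on the lens at (473,280), which is the one meant. Holders are grey steel at (310,262) with teal lookalikes at (270,355) and (224,470), so the grey one is meant. The router is at (400,172), the mug at (400,330) and the mouse at (398,255). Next I'll take one enlarged crop and measure.

Run:
```python
from h import *
a=load('top');b=load('scene')
ca=a['frame'][130:250,160:360,::-1]; cb=b['frame'][160:290,170:370,::-1]
cv2.imwrite('pics/c.png',np.vstack([cv2.resize(ca,(500,300),interpolation=2),cv2.resize(cb,(500,300),interpolation=2)]))
for n,c in(('top',a),('scene',b)):
    P=cloud(c); F=c['frame'].astype(int)
    ok=np.isfinite(P[...,2])
    # coarse workspace
    def st(name,m):
        Q=P[m&ok]; print(n,name,len(Q),Q.mean(0).round(4) if len(Q) else '',Q.min(0).round(3) if len(Q) else '',Q.max(0).round(3) if len(Q) else '')
    tbl=ok&(abs(P[...,2])<.004); print(n,'table z med',np.median(P[tbl][:,2]).round(4))
    tops={'top':[(473,280),(310,262),(400,330),(398,255),(400,172)],'scene':[(344,348),(497,297),(376,295),(432,367),(500,445)]}[n]
    for (u,v) in tops:
        u=int(u*.64);v=int(v*.64); print((u,v),P[v,u].round(4))
    # dark high points around cap
    c0=P[int(.64*tops[0][1]),int(.64*tops[0][0])]
    near=(np.hypot(P[...,0]-c0[0],P[...,1]-c0[1])<.07)
    st('cam>.1',near&(P[...,2]>.1)); st('dark',near&(P[...,2]>.12)&(F.sum(-1)<110))
    st('dark>.18',near&(P[...,2]>.178)&(F.sum(-1)<130))
    h0=P[int(.64*tops[1][1]),int(.64*tops[1][0])]
    nh=np.hypot(P[...,0]-h0[0],P[...,1]-h0[1])<.09
    m=nh&ok&(P[...,2]>.031)&(P[...,2]<.045); st('cuptop',m)
    r=cv2.minAreaRect(P[m][:,:2].astype(np.float32)*1000); print('cup rect mm',r)
    m=nh&ok&(P[...,2]>.004)&(P[...,2]<.045)
    r=cv2.minAreaRect(P[m][:,:2].astype(np.float32)*1000); print('base rect',r)
    st('floor',nh&ok&(np.hypot(P[...,0]-h0[0],P[...,1]-h0[1])<.02))
```

```text
top table z med -0.001
(302, 179) [ 0.5332 -0.1194  0.1702]
(198, 167) [0.6061 0.1863 0.008 ]
(256, 211) [0.4644 0.0024 0.0061]
(254, 163) [0.6129 0.0082 0.0316]
(256, 110) [ 7.913e-01 -1.000e-04  2.380e-02]
top cam>.1 542 [ 0.5498 -0.127   0.1473] [ 0.51  -0.172  0.1  ] [ 0.602 -0.095  0.18 ]
top dark 314 [ 0.5354 -0.122   0.1607] [ 0.512 -0.15   0.129] [ 0.564 -0.097  0.18 ]
top dark>.18 6 [ 0.5249 -0.1223  0.1789] [ 0.52  -0.134  0.178] [ 0.529 -0.107  0.18 ]
top cuptop 594 [0.6038 0.1868 0.0361] [0.548 0.133 0.031] [0.662 0.24  0.043]
cup rect mm ((604.5762329101562, 186.87908935546875), (98.49552917480469, 92.53511047363281), 13.290241241455078)
base rect ((609.4751586914062, 186.58700561523438), (145.75289916992188, 146.5452423095703), 2.02593994140625)
top floor 116 [0.6059 0.1864 0.0082] [0.586 0.167 0.003] [0.625 0.205 0.013]
scene table z med -0.0008
(220, 222) [ 0.5339 -0.1189  0.1597]
(318, 190) [0.5891 0.2065 0.008 ]
(240, 188) [0.4268 0.0307 0.0126]
(276, 234) [0.6156 0.0047 0.0296]
(320, 284) [ 0.7976 -0.004   0.0257]
scene cam>.1 906 [ 0.559  -0.1321  0.1406] [ 0.51  -0.171  0.1  ] [ 0.601 -0.093  0.181]
scene dark 309 [ 0.5386 -0.1254  0.1643] [ 0.513 -0.15   0.145] [ 0.561 -0.097  0.181]
scene dark>.18 3 [ 0.5248 -0.1221  0.1795] [ 0.521 -0.132  0.178] [ 0.528 -0.116  0.181]
scene cuptop 623 [0.6028 0.1882 0.0366] [0.546 0.135 0.031] [0.659 0.244 0.044]
cup rect mm ((601.7260131835938, 189.2089080810547), (96.22603607177734, 96.22972869873047), 13.430415153503418)
base rect ((596.1098022460938, 193.76748657226562), (154.5091552734375, 147.7117919921875), 80.99394226074219)
scene floor 177 [0.5872 0.209  0.0181] [0.57  0.187 0.004] [0.607 0.226 0.041]
```

View pics/c.png

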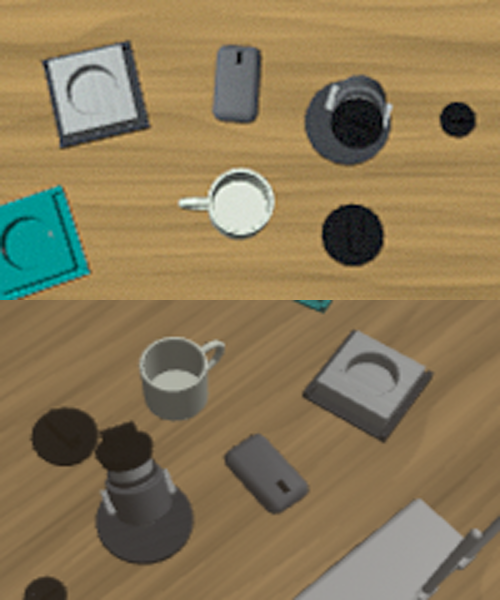

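The crop confirms both: the middle cap sits on the lens, and the steel holder's cup is to the upper left. Next I'll work out the lens azimuth, bar top and cup/pocket centre.

Run:
```python
from h import *
from scipy.optimize import least_squares
def circ(X,r=None):
    f=lambda p:np.hypot(X[:,0]-p[0],X[:,1]-p[1])-(p[2] if r is None else r)
    return least_squares(f,list(X.mean(0))+[.03],loss='soft_l1',f_scale=.001).x
for n in('top','scene'):
    c=load(n);P=cloud(c);F=c['frame'].astype(int);ok=np.isfinite(P[...,2])
    near=ok&(np.hypot(P[...,0]-.56,P[...,1]+.13)<.09)
    m=near&(P[...,2]>.007)&(P[...,2]<.017)
    X=P[m][:,:2].astype(np.float32)*1000
    print(n,'foot enclosing',cv2.minEnclosingCircle(X),m.sum())
    d=near&(P[...,2]>.135)&(F.sum(-1)<130); Q=P[d]
    # cap face: fit axis: search az, face plane
    best=None
    for az in np.radians(np.arange(150,215,1)):
        a=np.array([np.sin(np.radians(33))*np.cos(az),np.sin(np.radians(33))*np.sin(az),np.cos(np.radians(33))])
        s=Q@a; hist,e=np.histogram(s,bins=np.arange(s.min(),s.max()+.003,.003))
        k=hist.max(); 
        i=abs(s-(e[hist.argmax()]+.0015))<.004; sd=s[i].std()/i.sum()
        if best is None or sd<best[0]: best=(sd,np.degrees(az),i.sum(),e[hist.argmax()])
    print('az',best,len(Q)); 
    t=near&(P[...,2]>.169)&(F.sum(-1)<140); X=P[t]; print('bar',t.sum(),X.mean(0).round(4)); w,v=np.linalg.eigh(np.cov(X.T)); print('long axis',v[:,2].round(3),'sd',np.sqrt(w).round(4))
    hn=ok&(np.hypot(P[...,0]-.604,P[...,1]-.187)<.085)
    # pocket: pixels whose depth lies under cup top, extrapolate rays to z=.038
    o=c['T'][:3,3]; 
    top=hn&(abs(P[...,2]-.037)<.004)
    D=P-o; T=o+D*((.038-o[2])/D[...,2])[...,None]
    u8=(top*255).astype(np.uint8); cs,h=cv2.findContours(u8,cv2.RETR_CCOMP,cv2.CHAIN_APPROX_NONE)
    for k,ct in enumerate(cs):
        if len(ct)<25: continue
        X=np.array([T[q[0][1],q[0][0],:2] for q in ct])
        print('hole' if h[0][k][3]>=0 else 'outer',len(ct),circ(X).round(4),cv2.minAreaRect((X*1000).astype(np.float32)))
    low=hn&(P[...,2]>.004)&(P[...,2]<.026); X=P[low]; 
    th=np.radians(13.3); ex=np.array([np.cos(th),np.sin(th)]); ey=np.array([-ex[1],ex[0]])
    C=np.array([.6035,.1875]); L=(X[:,:2]-C); print('base-ish extents x',np.percentile(L@ex,[1,99]).round(4),'y',np.percentile(L@ey,[1,99]).round(4))
```

```text
top foot enclosing ((566.4369506835938, -135.04495239257812), 54.6663703918457) 377
az (np.float64(8.19823420070087e-06), np.float64(162.0), np.int64(219), np.float64(-0.16968056216503485)) 319
bar 77 [ 0.528  -0.1214  0.174 ]
long axis [-0.925  0.364  0.109] sd [0.0025 0.0103 0.0111]
outer 119 [0.6041 0.1862 0.0507] ((603.232421875, 186.15274047851562), (96.99466705322266, 91.73685455322266), 13.211268424987793)
hole 62 [0.6031 0.1858 0.0327] ((604.208740234375, 185.28858947753906), (65.86228942871094, 67.7682113647461), 54.25629806518555)
base-ish extents x [-0.0576  0.0581] y [-0.0591  0.0551]
scene foot enclosing ((564.7006225585938, -133.1318817138672), 55.313934326171875) 671
az (np.float64(8.198609043297244e-06), np.float64(161.0), np.int64(162), np.float64(-0.1678938548433386)) 333
bar 88 [ 0.5296 -0.1206  0.1733]
long axis [-0.988  0.008  0.152] sd [0.0023 0.0096 0.0118]
outer 102 [0.6029 0.1892 0.0512] ((602.420166015625, 187.98117065429688), (95.89313507080078, 94.76676177978516), 13.015666007995605)
hole 60 [0.6024 0.1878 0.032 ] ((602.5003662109375, 187.18374633789062), (66.20252990722656, 60.86116027832031), 48.34272766113281)
base-ish extents x [-0.0588  0.0566] y [-0.0567  0.0558]
```

```bash
cat >> h.py <<'E'
def axis(az,t=33):
    az=np.radians(az);t=np.radians(t);h=np.array([np.cos(az),np.sin(az),0]);z=np.array([0,0,1.])
    a=np.sin(t)*h+np.cos(t)*z; y=-(np.cos(t)*h-np.sin(t)*z)   # tool y outward
    return a,np.stack([np.cross(y,-a),y,-a],1)
def delta(pos,Rm,s=None,fromcmd=None):
    s=s or ctrl.state(); q=s['eef_rot']; R0=R.from_quat([q[1],q[2],q[3],q[0]])
    rv=(R.from_matrix(Rm)*R0.inv()).as_rotvec()
    return ((np.array(pos)-s['tool_pos'])/.2).round(4),(rv/2/np.pi).round(4)
E
python3 - <<'E'
from h import *
a,Rm=axis(162); B=np.array([.522,-.120,.1763]); p=B+.1*a
print(p,delta(p,Rm),a)
E
```

```text
[ 0.47020175 -0.10316973  0.26016706] (array([1.3685, 2.3171, 0.339 ]), array([-0.0667, -0.068 ,  0.1426])) [-0.5179825   0.16830272  0.83867057]
```

>>> send_rows(
  deltas=[
    [0.5, 1, 0.6, -0.0667, -0.068, 0.1426, 1],
    [0.5, 1, 0.6, -0.0667, -0.068, 0.1426, 1],
    [0.5, 1, 0.6, -0.0667, -0.068, 0.1426, 1],
    [0.5, 1, 0.6, -0.0667, -0.068, 0.1426, 1],
    [0.5, 1, 0.6, -0.0667, -0.068, 0.1426, 1],
    [0.5, 1, 0.6, -0.0667, -0.068, 0.1426, 1],
    [0.5, 1, 0.6, -0.0667, -0.068, 0.1426, 1],
    [0.5, 1, 0.6, -0.0667, -0.068, 0.1426, 1],
  ],
)

```text
t: 0.9
tool_pos: [0.2959, -0.3665, 0.3127]
eef_rot: [0.232, 0.774, 0.564, 0.168]
wrist_force: [-0.5, -1.2, 0.2]
opening: 0.997
grasp_force: 0.0
```

>>> send_rows(
  deltas=[
    [0.87, 1, -0.26, 0, 0, 0, 1],
    [0.87, 1, -0.26, 0, 0, 0, 1],
    [0.87, 1, -0.26, 0, 0, 0, 1],
    [0.87, 1, -0.26, 0, 0, 0, 1],
    [0.87, 1, -0.26, 0, 0, 0, 1],
    [0.87, 1, -0.26, 0, 0, 0, 1],
  ],
)

```text
t: 1.5
tool_pos: [0.4722, -0.1623, 0.2597]
eef_rot: [0.229, 0.774, 0.566, 0.168]
wrist_force: [-0.1, -0.3, -0.6]
opening: 1.003
grasp_force: 0.0
```

>>> send_rows(
  deltas=[
    [0, 0.317, 0, 0, 0, 0, 1],
    [0, 0.317, 0, 0, 0, 0, 1],
    [0, 0.317, 0, 0, 0, 0, 1],
    [0, 0.317, 0, 0, 0, 0, 1],
  ],
)

```text
t: 1.9
tool_pos: [0.4706, -0.1034, 0.2611]
eef_rot: [0.231, 0.775, 0.564, 0.167]
wrist_force: [0.0, -0.4, 0.1]
opening: 1.002
grasp_force: 0.0
```

Run:
```python
from h import *
a,Rm=axis(162)
c=cam('wrist');save(c,'w1'); s=ctrl.state(); print(s['t'],s['tool_pos'],s['wrist_force'],delta([.4702,-.1032,.2602],Rm))
cv2.imwrite('pics/d.png',c['frame'][:,:,::-1])
```

```text
1.95 [ 0.47044513 -0.10419493  0.26105485] [0.31512758 0.00281492 0.3019392 ] (array([-0.0012,  0.005 , -0.0043]), array([0.0001, 0.0002, 0.0001]))
```

View pics/d.png

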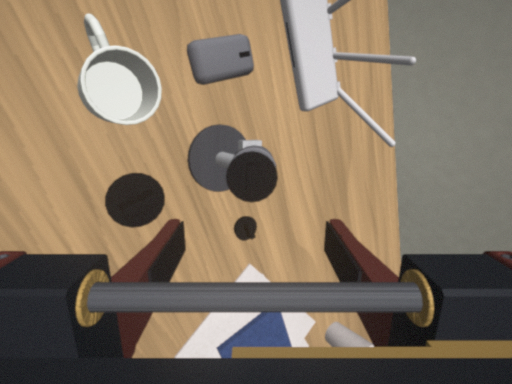

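The wrist view shows the cap at about (250,174) nearly face-on, centred between the fingers. I'll fit the face plane and bar from this depth image.

Run:
```python
from h import *
c=load('w1');P=cloud(c)
a,Rm=axis(162)
sub=P[140:215,210:295]; s=sub@a; 
B=np.array([.522,-.120,.1763]);
Q=sub[np.isfinite(s)]; s=Q@a-B@a
print(np.histogram(s,np.arange(-.07,.012,.004)))
face=Q[(abs(s+.024)<.008)]; ct=face.mean(0); w,v=np.linalg.eigh(np.cov((face-ct).T)); n=v[:,0]*np.sign(v[2,0]); print('face n',n.round(3),'tilt',np.degrees(np.arccos(n[2])),'az',np.degrees(np.arctan2(n[1],n[0])),len(face),np.sqrt(w))
# cap outline circle in tool axes
ex,ey=Rm[:,0],Rm[:,1]
cap=Q[s>-.032]; L=np.c_[(cap-B)@ex,(cap-B)@ey].astype(np.float32)*1000
print('cap circle (mm along tool x,y from B)',cv2.minEnclosingCircle(L),np.median(face@a-B@a))
bar=Q[s>-.012]; L=np.c_[(bar-B)@ex,(bar-B)@ey].astype(np.float32)*1000
print('bar',len(L),L.mean(0),cv2.minAreaRect(L),np.median(bar@a-B@a),np.percentile(bar@a-B@a,[5,90]))
g=cv2.resize(c['frame'][135:215,205:295],None,fx=6,fy=6,interpolation=2).astype(float)
cv2.imwrite('pics/e.png',np.clip((g-10)*5,0,255).astype(np.uint8)); print(c['frame'][150:200,230:270].min(),c['frame'][160:190,235:265].max())
```

```text
(array([  24,  160,    2,    0,    0,    0,    0,    0,    0,    0,    4,
       1117,  539,    1,   11,    3,    8,  276,   94,    0]), array([-0.07 , -0.066, -0.062, -0.058, -0.054, -0.05 , -0.046, -0.042,
       -0.038, -0.034, -0.03 , -0.026, -0.022, -0.018, -0.014, -0.01 ,
       -0.006, -0.002,  0.002,  0.006,  0.01 ]))
face n [-0.514  0.183  0.838] tilt 33.07165531637265 az 160.4563456343208 1661 [0.00080371 0.01537838 0.01639764]
cap circle (mm along tool x,y from B) ((2.947669506072998, -2.8202011585235596), 29.898820877075195) -0.022381302099824307
bar 384 [ 4.721935  -3.0328758] ((3.634982109069824, -2.7939581871032715), (35.38332748413086, 11.753796577453613), 0.470244824886322) 0.0015256711405743223 [-0.00050729  0.00245568]
26 51
```

View pics/e.png

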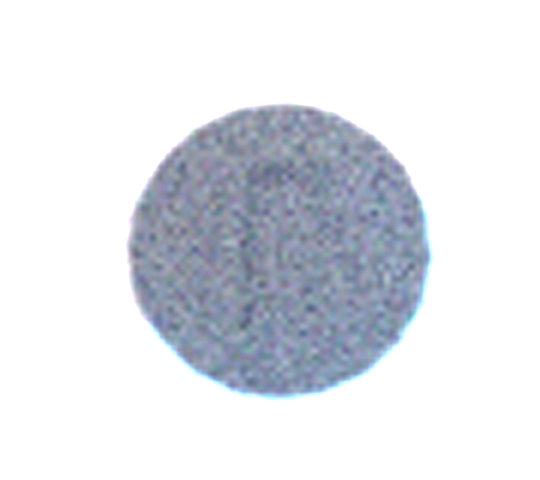

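Checks pass: the face tilts 33.1°, the bar measures 35.4×11.8 mm, the outline radius is 29.9 mm, and the top is at about 0.176 m. Next I'll work out the grasp move.

Run:
```python
from h import *
a,Rm=axis(161.5); a0,R0=axis(162); B=np.array([.522,-.120,.1763])+R0@np.array([.0034,-.0028,0])+.0015*a0
cmd=np.array([.471,-.1036,.261])
print('B',B)
for d in(.03,-.021): print(d,B+d*a,((B+d*a-cmd)/.2).round(4),delta(B+d*a,Rm))
```

```text
B [ 0.52004034 -0.1157883   0.17603302]
0.03 [ 0.50454552 -0.1106038   0.20119313] [ 0.1677 -0.035  -0.299 ] (array([ 0.1705, -0.032 , -0.2993]), array([ 0.0001,  0.0002, -0.0012]))
-0.021 [ 0.53088672 -0.11941744  0.15842093] [ 0.2994 -0.0791 -0.5129] (array([ 0.3022, -0.0761, -0.5132]), array([ 0.0001,  0.0002, -0.0012]))
```

>>> send_rows(
  deltas=[
    [0.09, -0.02, -0.15, 0, 0, -0.0012, 0.5],
    [0.17, -0.04, -0.3, 0, 0, -0.0012, 0.5],
    [0.17, -0.04, -0.3, 0, 0, -0.0012, 0.5],
    [0.22, -0.055, -0.38, 0, 0, -0.0012, 0.5],
    [0.27, -0.07, -0.46, 0, 0, -0.0012, 0.5],
    [0.3, -0.085, -0.51, 0, 0, -0.0012, 0.5],
    [0.3, -0.085, -0.51, 0, 0, -0.0012, 0.5],
    [0.3, -0.085, -0.51, 0, 0, -0.0012, 0.5],
  ],
)

```text
t: 2.75
tool_pos: [0.5304, -0.1211, 0.1604]
eef_rot: [0.232, 0.778, 0.56, 0.167]
wrist_force: [0.1, -0.4, -1.2]
opening: 0.502
grasp_force: 0.0
```

Run:
```python
from h import *
a,Rm=axis(161.5)
c=cam('wrist');save(c,'w2'); s=ctrl.state(); print(s['tool_pos'],s['wrist_force'],s['opening'])
P=cloud(c);T=s['tool_pos'];Q=(P-T)@Rm*1000; m=np.isfinite(Q[...,2])&(np.hypot(Q[...,0],Q[...,1])<45)&(abs(Q[...,2]+10)<18)
q=Q[m];print(np.histogram(q[:,2],np.arange(-28,9,3)))
b=q[(q[:,2]<-15)&(abs(q[:,1])<14)].astype(np.float32);print(len(b),b.mean(0) if len(b) else '',cv2.minAreaRect(b[:,:2]) if len(b)>5 else '')
cv2.imwrite('pics/f.png',np.clip(c['frame'][:,:,::-1].astype(float)*2,0,255))
```

```text
[ 0.53065027 -0.12097781  0.16094971] [ 0.1786294  -0.12640795 -0.51466794] 0.5004895846906706
(array([   0,    0,  497,  406,   23,   19,   22,   20,   19,   16, 2122,
       1541]), array([-28, -25, -22, -19, -16, -13, -10,  -7,  -4,  -1,   2,   5,   8]))Traceback (most recent call last):
  File "<stdin>", line 6, in <module>
cv2.error: OpenCV(4.12.0) /io/opencv/modules/imgproc/src/convhull.cpp:143: error: (-215:Assertion failed) total >= 0 && (depth == CV_32F || depth == CV_32S) in function 'convexHull'
```

Run:
```python
from h import *
a,Rm=axis(161.5)
c=load('w2'); T=np.array([.53065,-.12098,.1609])
P=cloud(c);Q=(P-T)@Rm*1000; m=np.isfinite(Q[...,2])&(np.hypot(Q[...,0],Q[...,1])<45)&(abs(Q[...,2]+10)<18)
q=Q[m]
b=np.ascontiguousarray(q[(q[:,2]<-15)&(abs(q[:,1])<14)].astype(np.float32)[:,:3])
print(len(b),b.mean(0),np.percentile(b,[1,99],0),cv2.minAreaRect(b[:,:2].copy()))
f=q[abs(q[:,2]-5)<3].astype(np.float32); print(np.median(f[:,2]),cv2.minEnclosingCircle(f[:,:2].copy()))
```

```text
907 [  2.8145678  -1.8103992 -19.056046 ] [[-15.51506578  -7.47119286 -20.45422714]
 [ 19.40721722   3.93798022 -16.66858875]] ((1.8077583312988281, -1.6683130264282227), (35.89161682128906, 11.509439468383789), 0.4130784571170807)
4.8209324 ((1.1574558019638062, -1.9198929071426392), 29.994447708129883)
```

>>> send_rows(
  deltas=[
    [0.001, 0.008, -0.013, 0, 0, 0, 0.5],
    [0.001, 0.008, -0.013, 0, 0, 0, 0.1],
    [0.001, 0.008, -0.013, 0, 0, 0, 0],
    [0.001, 0.008, -0.013, 0, 0, 0, 0],
    [0.001, 0.008, -0.013, 0, 0, 0, 0],
    [0.001, 0.008, -0.013, 0, 0, 0, 0],
    [0.001, 0.008, -0.013, 0, 0, 0, 0],
    [0.001, 0.008, -0.013, 0, 0, 0, 0],
  ],
  squeeze=15,
)

```text
t: 3.6
tool_pos: [0.5308, -0.1189, 0.1567]
eef_rot: [0.231, 0.778, 0.56, 0.167]
wrist_force: [-0.2, 0.3, 0.2]
opening: 0.01
grasp_force: 0.0
```

The fingers closed on nothing, so I'll look.

Run:
```python
from h import *
c=cam('wrist');save(c,'w3'); d=cam('scene');save(d,'s3'); s=ctrl.state(); print({k:np.round(v,3) for k,v in s.items()})
w=np.clip(c['frame'][:,:,::-1].astype(float)*2,0,255).astype(np.uint8)
z=np.clip(cv2.resize(d['frame'][180:280,150:283,::-1],(400,300),interpolation=2).astype(float)*1.8,0,255).astype(np.uint8)
cv2.imwrite('pics/f.png',np.hstack([cv2.resize(w,(400,300)),z]))
```

```text
{'t': np.float64(3.7), 'qpos': array([-0.259, -0.663,  2.021, -0.037,  1.206,  0.066]), 'dq': array([-0.   ,  0.001, -0.001,  0.   ,  0.   ,  0.   ]), 'effort': array([ 2.0000e-03, -1.6715e+01, -4.3525e+01, -9.9000e-02, -2.7640e+00,
        4.0000e-02]), 'tool_pos': array([ 0.531, -0.119,  0.157]), 'eef_rot': array([0.231, 0.778, 0.56 , 0.167]), 'wrist_force': array([-0.351, -0.193,  0.258]), 'wrist_torque': array([0.04 , 0.235, 0.055]), 'grasp_force': np.float64(0.0), 'opening': np.float64(0.004)}
```

View pics/f.png

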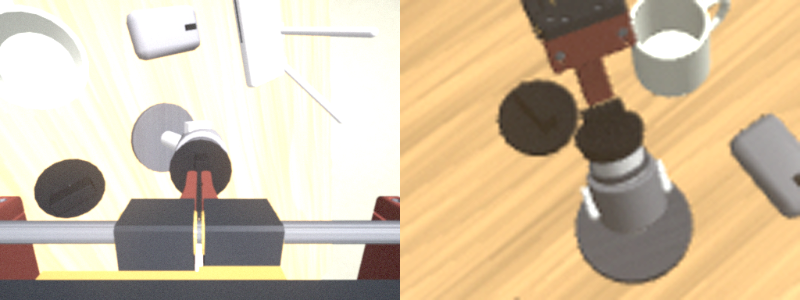

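Run:
```python
from h import *
a,Rm=axis(161.5); T=np.array([.531,-.119,.157])
d=load('s3');P=cloud(d);F=d['frame'].astype(int)
Q=(P-T)@Rm*1000
near=np.isfinite(Q[...,0])&(np.hypot(Q[...,0],Q[...,1])<60)&(abs(Q[...,2]+20)<45)
red=near&(F[...,0]>F[...,2]*1.6)&(F[...,0]>40)&(Q[...,2]<12)
q=Q[red];print('red',len(q),np.percentile(q,[2,50,98],0).round(1))
dk=near&(F.sum(-1)<130)&(F[...,0]<F[...,2]*1.6)&(Q[...,2]>-26)&(Q[...,2]<10)
q=Q[dk];print('dark',len(q),np.percentile(q,[2,50,98],0).round(1)); b=q[q[:,2]<-10];print('bar',len(b),np.percentile(b,[2,50,98],0).round(1) if len(b) else '')
# wrist: same, in tool coords
c=load('w3');W=(cloud(c)-T)@Rm*1000;G=c['frame'].astype(int);ok=np.isfinite(W[...,0])&(np.hypot(W[...,0],W[...,1])<60)
red=ok&(G[...,0]>G[...,2]*1.6)&(abs(W[...,2]+15)<60)&(G[...,0]>30); q=W[red]; q=q[abs(q[:,1])<25]; print('w red',len(q),np.percentile(q,[1,50,99],0).round(1))
v,u=np.where(red&(abs(W[...,1])<25)); print(u.min(),u.max(),v.min(),v.max())
b=W[ok&(W[...,2]<-12)&(W[...,2]>-25)&(G.sum(-1)<150)]; print('w bar',np.percentile(b,[1,50,99],0).round(1))
for v in range(180,300,8): print(v,W[v,[236,246,256,266]].round(0).tolist())
```

```text
red 137 [[-21.7  -8.2 -64. ]
 [ -0.3   7.  -43.6]
 [ 25.5  10.9   4.9]]
dark 276 [[-26.7 -11.8 -21.7]
 [ -2.5   6.4   1.7]
 [ 21.3  29.3   6.6]]
bar 72 [[-18.2  -2.9 -22.4]
 [ -3.    5.1 -18.2]
 [ 13.2   8.3 -10.2]]
w red 1080 [[-15.  -11.9 -74.5]
 [ 11.8   0.5 -58.7]
 [ 12.4   9.8   1.3]]
223 288 218 255
w bar [[  7.8  -4.7 -23.4]
 [ 14.3   0.5 -21.8]
 [ 17.7   6.4 -12.9]]
180 [[19.0, -17.0, 44.0], [28.0, -7.0, 4.0], [29.0, 0.0, 2.0], [28.0, 7.0, 4.0]]
188 [[22.0, -14.0, 2.0], [23.0, -7.0, 2.0], [22.0, 0.0, 4.0], [23.0, 7.0, 2.0]]
196 [[17.0, -14.0, 2.0], [17.0, -7.0, 2.0], [17.0, 0.0, -0.0], [17.0, 7.0, 1.0]]
204 [[11.0, -14.0, 2.0], [11.0, -7.0, 2.0], [17.0, -0.0, -18.0], [17.0, 7.0, -16.0]]
212 [[5.0, -15.0, 1.0], [4.0, -7.0, 3.0], [13.0, -0.0, -23.0], [13.0, 6.0, -21.0]]
220 [[-1.0, -15.0, 0.0], [11.0, -6.0, -32.0], [8.0, -0.0, -22.0], [12.0, 6.0, -33.0]]
228 [[-8.0, -15.0, 2.0], [12.0, -6.0, -44.0], [10.0, -0.0, -41.0], [12.0, 5.0, -44.0]]
236 [[-14.0, -15.0, 1.0], [12.0, -6.0, -55.0], [10.0, -0.0, -52.0], [12.0, 5.0, -55.0]]
244 [[12.0, -10.0, -64.0], [12.0, -5.0, -65.0], [10.0, -0.0, -62.0], [12.0, 5.0, -65.0]]
252 [[11.0, -10.0, -73.0], [11.0, -5.0, -72.0], [10.0, -0.0, -70.0], [12.0, 4.0, -73.0]]
260 [[34.0, -7.0, -119.0], [33.0, -4.0, -119.0], [10.0, -1.0, -78.0], [34.0, 2.0, -120.0]]
268 [[33.0, -7.0, -122.0], [33.0, -4.0, -123.0], [10.0, -1.0, -84.0], [34.0, 2.0, -123.0]]
276 [[34.0, -6.0, -128.0], [34.0, -4.0, -128.0], [8.0, -1.0, -88.0], [34.0, 2.0, -128.0]]
284 [[34.0, -6.0, -131.0], [33.0, -4.0, -131.0], [29.0, -1.0, -124.0], [34.0, 1.0, -131.0]]
292 [[33.0, -6.0, -134.0], [33.0, -3.0, -134.0], [27.0, -1.0, -125.0], [33.0, 1.0, -133.0]]
```

Run:
```python
from h import *
print('grip_depth',ctrl.grip_depth,[x for x in dir(ctrl) if x[0]!='_'])
a,Rm=axis(161.5); T=np.array([.531,-.119,.157])
d=load('s3');P=cloud(d);F=d['frame'].astype(int);Q=(P-T)@Rm*1000
near=np.isfinite(Q[...,0])&(np.hypot(Q[...,0],Q[...,1])<40)&(Q[...,2]>-75)
red=near&(F[...,0]>F[...,2]*1.8)&(F[...,0]>40)&(Q[...,2]<-5); print(np.histogram(Q[red][:,2],np.arange(-76,4,6)))
for v,u in ((205,213),(208,214),(211,215),(213,216),(215,217),(217,218),(219,219),(221,220)): print(v,u,F[v,u],Q[v,u].round(1))
# before-run (w2), open fingers: tip extents by colour
c=load('w2');W=(cloud(c)-np.array([.53065,-.12098,.1609]))@Rm*1000;G=c['frame'].astype(int)
red=np.isfinite(W[...,0])&(G[...,0]>G[...,2]*1.6)&(G[...,0]>30)&(abs(W[...,1])<50); print(np.histogram(W[red][:,2],np.arange(-100,10,8)))
```

```text
grip_depth 0.0187 ['MotionError', 'grip_depth', 'read_camera', 'sign_off', 'state']
(array([ 1, 20, 20, 20, 18, 22, 17, 16,  0,  0,  0,  0,  0]), array([-76, -70, -64, -58, -52, -46, -40, -34, -28, -22, -16, -10,  -4,
         2]))
205 213 [61 39 30] [ -2.7   7.4 -56.3]
208 214 [62 38 31] [ -2.7   7.8 -47.7]
211 215 [64 40 31] [ -2.7   9.3 -39.5]
213 216 [66 41 32] [ -1.9   8.6 -32.7]
215 217 [46 39 30] [ -0.4   0.4 -21.2]
217 218 [38 32 26] [ -0.1   7.  -18.8]
219 219 [36 30 23] [  0.7   6.8 -12.1]
221 220 [37 31 26] [ 1.7  5.1 -4.4]
(array([331, 442, 420, 342, 259, 203, 187, 148, 109,   0,   0,   0,   1]), array([-100,  -92,  -84,  -76,  -68,  -60,  -52,  -44,  -36,  -28,  -20,
        -12,   -4,    4]))
```

Both cameras agree that the fingertips end about 28 mm short of the reported TCP, just above the bar. I'll open, go 22 mm further along the axis, then close.

>>> send_rows(
  deltas=[
    [0, 0, 0, 0, 0, 0, 0.4],
    [0, 0, 0, 0, 0, 0, 0.4],
    [0, 0, 0, 0, 0, 0, 0.4],
    [0, 0, 0, 0, 0, 0, 0.4],
    [0.02, -0.007, -0.032, 0, 0, 0, 0.4],
    [0.04, -0.013, -0.064, 0, 0, 0, 0.4],
    [0.052, -0.018, -0.084, 0, 0, 0, 0.4],
    [0.057, -0.019, -0.092, 0, 0, 0, 0.4],
    [0.057, -0.019, -0.092, 0, 0, 0, 0.4],
  ],
)

```text
t: 4.6
tool_pos: [0.5421, -0.1227, 0.1375]
eef_rot: [0.231, 0.778, 0.56, 0.166]
wrist_force: [0.1, 0.4, -1.0]
opening: 0.401
grasp_force: 0.0
```

Run:
```python
from h import *
a,Rm=axis(161.5)
s=ctrl.state();T=s['tool_pos'];print(T,s['wrist_force'],s['opening'],s['t'])
c=cam('wrist');W=(cloud(c)-T)@Rm*1000;G=c['frame'].astype(int)
ok=np.isfinite(W[...,0]);red=ok&(G[...,0]>G[...,2]*1.6)&(G[...,0]>30)&(abs(W[...,1])<50)&(abs(W[...,0])<40)
print('red zmax',np.percentile(W[red][:,2],[50,97,99.5]))
near=ok&(np.hypot(W[...,0],W[...,1])<40)&(G.sum(-1)<150)
z=W[near][:,2];print(np.histogram(z,np.arange(-52,4,4)))
b=W[near&(abs(W[...,2]+43)<7)&(abs(W[...,1])<12)];print('bar',len(b),np.percentile(b,[2,50,98],0).round(1))
```

```text
[ 0.5420596  -0.12267835  0.13745639] [ 0.13198121  0.42601982 -0.97862593] 0.4012642842580185 4.6
red zmax [-130.60170501  189.38618075  194.77785236]
(array([  74, 1118,  202,   98,  111,   65,   37, 3175,  235,    0,    0,
          0,    0]), array([-52, -48, -44, -40, -36, -32, -28, -24, -20, -16, -12,  -8,  -4,
         0]))
bar 1235 [[-16.7  -4.5 -46.1]
 [  2.1   1.3 -44.9]
 [ 17.5   7.1 -38.7]]
```

>>> send_rows(
  deltas=[
    [0.013, -0.004, -0.009, 0, 0, 0, 0.4],
    [0.013, -0.004, -0.009, 0, 0, 0, 0.2],
    [0.013, -0.004, -0.009, 0, 0, 0, 0],
    [0.013, -0.004, -0.009, 0, 0, 0, 0],
    [0.013, -0.004, -0.009, 0, 0, 0, 0],
    [0.013, -0.004, -0.009, 0, 0, 0, 0],
  ],
  squeeze=20,
)

```text
t: 5.25
tool_pos: [0.5448, -0.1235, 0.1367]
eef_rot: [0.231, 0.778, 0.56, 0.167]
wrist_force: [-0.1, -0.7, 0.0]
opening: 0.132
grasp_force: 20.0
```

The bar is gripped at 11.6 mm. Pulling off along the lens axis.

>>> send_rows(
  deltas=[
    [0, 0, 0, 0, 0, 0, 0],
    [-0.013, 0.004, 0.021, 0, 0, 0, 0],
    [-0.026, 0.009, 0.042, 0, 0, 0, 0],
    [-0.039, 0.013, 0.063, 0, 0, 0, 0],
    [-0.065, 0.022, 0.105, 0, 0, 0, 0],
    [-0.105, 0.035, 0.17, 0, 0, 0, 0],
    [-0.155, 0.052, 0.252, 0, 0, 0, 0],
    [-0.207, 0.069, 0.336, 0, 0, 0, 0],
    [-0.207, 0.069, 0.336, 0, 0, 0, 0],
    [-0.207, 0.069, 0.336, 0, 0, 0, 0],
    [-0.207, 0.069, 0.336, 0, 0, 0, 0],
  ],
  squeeze=45,
)

```text
t: 6.35
tool_pos: [0.5032, -0.1097, 0.2024]
eef_rot: [0.231, 0.778, 0.561, 0.166]
wrist_force: [0.1, -0.7, -1.2]
opening: 0.131
grasp_force: 45.0
```

Run:
```python
from h import *
a,Rm=axis(161.5)
s=ctrl.state();T=s['tool_pos'];print(T,s['wrist_force'],s['opening'],s['grasp_force'],s['t'])
C=np.array([.6030,.1868]) # cup centre
th=np.radians(13.2); ey=np.array([np.sin(th),-np.cos(th),0.]) # tool y -> -holder y
z=np.array([0,0,-1.]); Rp=np.stack([np.cross(ey,z),ey,z],1)
np.save('Rp.npy',Rp)
# cap origin axial: bar top at -48 behind TCP => cap rim at -48+39=-9 => rim z = TCP z+.009 when upright
for pz in(.20,.15): print(delta([C[0],C[1],pz],Rp))
```

```text
[ 0.50321542 -0.10965819  0.20239319] [ 0.09383465 -0.66190778 -1.23663983] 0.13114481917419404 44.99445140361786 6.35
(array([ 0.4989,  1.4823, -0.012 ]), array([ 0.0707,  0.0645, -0.1574]))
(array([ 0.4989,  1.4823, -0.262 ]), array([ 0.0707,  0.0645, -0.1574]))
```

>>> send_rows(
  deltas=[
    [0, 0.2, 0.1, 0, 0, 0, 0],
    [0.1, 0.4, 0.2, 0.01, 0.01, -0.02, 0],
    [0.25, 1, 0.15, 0.0707, 0.0645, -0.1574, 0],
    [0.25, 1, 0.15, 0.0707, 0.0645, -0.1574, 0],
    [0.25, 1, 0.15, 0.0707, 0.0645, -0.1574, 0],
    [0.25, 1, 0.15, 0.0707, 0.0645, -0.1574, 0],
    [0.25, 1, 0.15, 0.0707, 0.0645, -0.1574, 0],
    [0.25, 1, 0.15, 0.0707, 0.0645, -0.1574, 0],
    [0.25, 1, 0.15, 0.0707, 0.0645, -0.1574, 0],
    [0.25, 1, 0.15, 0.0707, 0.0645, -0.1574, 0],
    [0.25, 1, 0.15, 0.0707, 0.0645, -0.1574, 0],
  ],
)

```text
t: 7.45
tool_pos: [0.5536, 0.0898, 0.2321]
eef_rot: [0.001, 0.993, 0.116, -0.001]
wrist_force: [-0.1, 0.1, -0.5]
opening: 0.131
grasp_force: 45.0
```

Run:
```python
from h import *
s=ctrl.state();T=s['tool_pos'];print(T,s['wrist_force'],s['opening'],s['grasp_force'],s['t'])
Rp=np.load('Rp.npy');print(delta([.603,.1868,.15],Rp),s['qpos'])
for n in('scene','wrist','top'):
    c=cam(n);save(c,'p_'+n);W=(cloud(c)-T)@Rp*1000;G=c['frame'].astype(int)
    m=np.isfinite(W[...,0])&(np.hypot(W[...,0],W[...,1])<45)&(W[...,2]>-55)&(W[...,2]<5)&(G.sum(-1)<140)&(G[...,0]<G[...,2]*1.5); q=W[m].astype(np.float32)
    print(n,len(q),np.percentile(q,[1,50,99],0).round(1).tolist()); f=q[abs(q[:,2]+24)<6]
    if len(f)>20: print(' circ',cv2.minEnclosingCircle(f[:,:2].copy()),np.median(f[:,2])); ct=f.mean(0); print(' n',np.linalg.svd(f-ct,full_matrices=False)[2][2].round(3))
```

```text
[0.55363097 0.08984531 0.23211707] [-0.05122966  0.11165541 -0.54639436] 0.1306235534622612 44.99469459056854 7.45
(array([ 0.2468,  0.4848, -0.4106]), array([ 0.0005, -0.0001, -0.0004])) [ 1.02133271e-01 -1.79611746e-03  1.25748629e+00 -2.96998322e-03
  1.88710800e+00  1.43909047e+00]
scene 127 [[3.0, -23.4, -46.9], [15.2, 3.6, -21.5], [26.5, 25.8, -18.4]]
 circ ((9.047714233398438, 1.348737120628357), 24.9129581451416) -21.19049
 n [-0.001 -0.006 -1.   ]
wrist 3157 [[-17.3, -28.2, -52.0], [7.0, -0.6, -24.1], [24.6, 25.4, -21.9]]
 circ ((-1.8481616973876953, -1.4317898750305176), 29.128610610961914) -23.207886
 n [ 0.003 -0.001 -1.   ]
top 120 [[-27.2, -23.1, -48.6], [-17.3, 1.2, -22.6], [-9.7, 23.9, -18.0]]
 circ ((-11.37389087677002, 0.06425094604492188), 24.536476135253906) -22.216406
 n [ 0.016 -0.01  -1.   ]
```

```bash
cat > cup.py <<'E'
from h import *
from scipy.optimize import least_squares
def pocket(c,C=np.array([.603,.1868])):
    P=cloud(c);o=c['T'][:3,3];D=P-o;T=o+D*((.038-o[2])/D[...,2])[...,None]
    hn=np.isfinite(P[...,2])&(np.hypot(P[...,0]-C[0],P[...,1]-C[1])<.085)
    top=hn&(abs(P[...,2]-.038)<.005)
    cs,h=cv2.findContours((top*255).astype(np.uint8),cv2.RETR_CCOMP,cv2.CHAIN_APPROX_NONE)
    print('topz',np.median(P[top][:,2]) if top.any() else None,'cam',o.round(3))
    for k,ct in enumerate(cs):
        if len(ct)<40: continue
        X=np.array([T[q[0][1],q[0][0],:2] for q in ct]); X=X[np.isfinite(X[:,0])]
        if h[0][k][3]>=0:
            f=lambda p:np.hypot(X[:,0]-p[0],X[:,1]-p[1])-p[2]
            r=least_squares(f,[*X.mean(0),.032],loss='soft_l1',f_scale=.001); print(' hole',len(X),r.x.round(4))
        else:
            r=cv2.minAreaRect((X*1000).astype(np.float32)); print(' outer',len(X),np.round(r[0],1),np.round(r[1],1),round(r[2],1))
E
python3 - <<'E'
from cup import *
for n in('p_scene','p_top','p_wrist'): print(n); pocket(load(n))
E
```

```text
p_scene
topz 0.036770878646094074 cam [ 0.902 -0.319  1.071]
 outer 99 [602.3 188. ] [96.  94.7] 13.3
 hole 60 [0.6021 0.188  0.0323]
p_top
topz 0.036304466731393426 cam [0.325 0.044 1.199]
 outer 47 [573.5 160.9] [26.2 56.1] 14.2
p_wrist
topz 0.03822649062120814 cam [0.625 0.109 0.424]
 outer 286 [601.6 190. ] [95.9 92.7] 13.4
 hole 139 [0.6018 0.1893 0.0313]
```

Run:
```python
from h import *
from scipy.optimize import least_squares
c=load('p_wrist');Rp=np.load('Rp.npy');T=np.array([.5536,.0898,.2321])
W=(cloud(c)-T)@Rp*1000
f=np.isfinite(W[...,0])&(abs(W[...,2]+23)<4)&(np.hypot(W[...,0],W[...,1])<45)
q=W[f][:,:2]
# support points: for each direction, the farthest 
for lo,hi in((-60,60),(-90,90)):
    out=[]
    for a in np.radians(np.arange(lo,hi,5)):
        d=np.array([np.cos(a),np.sin(a)]); s=q@d; out.append((a,np.percentile(s,99.8)))
    A=np.array(out); M=np.c_[np.cos(A[:,0]),np.sin(A[:,0])]
    print(np.linalg.lstsq(M,A[:,1]-29.8,rcond=None)[0].round(2), (A[::4,1]).round(1))
b=W[np.isfinite(W[...,0])&(abs(W[...,2]+48)<4)&(abs(W[...,1])<14)]; b=b[np.hypot(b[:,0],b[:,1])<30];print('bar',np.percentile(b,[1,50,99],0).round(1))
```

```text
[-2.46 -1.42] [29.5 28.8 28.1 27.4 27.  27. ]
[-2.52 -1.4 ] [30.5 29.9 29.2 28.4 27.6 27.2 27.  27.  27.2]
bar [[-18.8 -12.4 -51.5]
 [  2.3  -1.3 -47.2]
 [ 16.   11.8 -44.6]]
```

>>> send_rows(
  deltas=[
    [0.125, 0.247, 0, 0.0005, 0, -0.0004, 0],
    [0.25, 0.494, 0, 0.0005, 0, -0.0004, 0],
    [0.25, 0.494, -0.1, 0.0005, 0, -0.0004, 0],
    [0.25, 0.494, -0.3, 0.0005, 0, -0.0004, 0],
    [0.25, 0.494, -0.5, 0.0005, 0, -0.0004, 0],
    [0.25, 0.494, -0.7, 0.0005, 0, -0.0004, 0],
    [0.25, 0.494, -0.85, 0.0005, 0, -0.0004, 0],
    [0.25, 0.494, -0.885, 0.0005, 0, -0.0004, 0],
    [0.25, 0.494, -0.885, 0.0005, 0, -0.0004, 0],
  ],
)

```text
t: 8.5
tool_pos: [0.6024, 0.1894, 0.0561]
eef_rot: [-0.0, 0.993, 0.115, -0.0]
wrist_force: [0.9, 0.7, -0.5]
opening: 0.132
grasp_force: 45.0
```

Run:
```python
from h import *
s=ctrl.state();T=s['tool_pos'];print(T,s['wrist_force'],s['t'],delta([.6036,.1887,.055],np.load('Rp.npy')))
c=cam('wrist');save(c,'q_w');d=cam('scene')
cv2.imwrite('pics/g.png',np.hstack([cv2.resize(c['frame'][100:292,160:352,::-1],(400,400),interpolation=2),cv2.resize(d['frame'][150:230,270:350,::-1],(400,400),interpolation=2)]))
```

```text
[0.60238834 0.18939277 0.05610238] [ 0.86714604  0.74435161 -0.46039695] 8.5 (array([ 0.0061, -0.0035, -0.0055]), array([-0.0001, -0.0002,  0.0001]))
```

View pics/g.png

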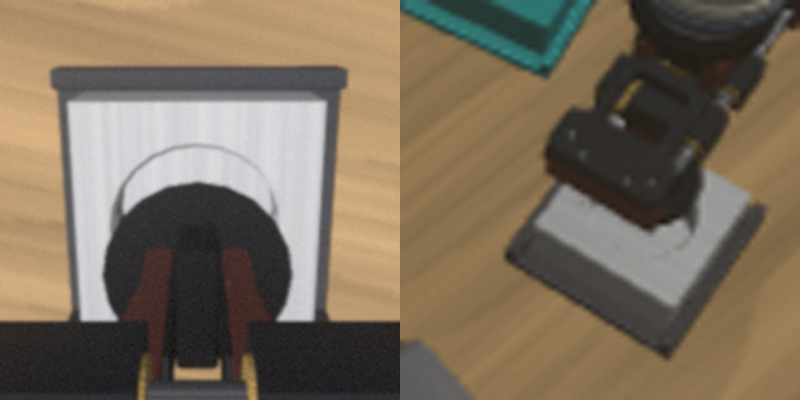

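The wrist view (left half) shows the cap over the pocket, centred sideways: hole 113–278, cap 103–292. Next I'll check the fore/aft offset from the depth in this same view.

Run:
```python
from h import *
from scipy.optimize import least_squares
c=load('q_w');Rp=np.load('Rp.npy');T=np.array([.6024,.1894,.0561])
P=cloud(c);W=(P-T)@Rp*1000
f=np.isfinite(W[...,0])&(abs(W[...,2]+23)<4)&(np.hypot(W[...,0],W[...,1])<45); q=W[f][:,:2]
A=np.radians(np.arange(-75,80,5));M=np.c_[np.cos(A),np.sin(A)];sp=np.percentile(q@M.T,99.8,axis=0)
print('cap',np.linalg.lstsq(M,sp-29.8,rcond=None)[0].round(2))
o=c['T'][:3,3];D=P-o;TT=o+D*((.038-o[2])/D[...,2])[...,None];L=(TT-T)@Rp*1000
top=np.isfinite(W[...,0])&(abs(P[...,2]-.038)<.004)&(abs(L[...,0])<60)&(abs(L[...,1])<60)
low=np.isfinite(W[...,0])&(P[...,2]<.030)&(np.hypot(L[...,0],L[...,1])<40)&(L[...,0]>0)
E=cv2.dilate(low.astype(np.uint8),np.ones((3,3)))&top.astype(np.uint8)
X=L[E>0][:,:2]; g=lambda p:np.hypot(X[:,0]-p[0],X[:,1]-p[1])-32
r=least_squares(g,[0,0],loss='soft_l1',f_scale=.5);print('hole',r.x.round(2),len(X),X.min(0),X.max(0), np.abs(r.fun).mean())
t=L[top];print('cup top extents x',np.percentile(t[:,0],[.5,99.5]),'y',np.percentile(t[t[:,0]>0][:,1],[1,99]),'z',np.median(P[top][:,2]))
```

```text
cap [-2.39 -0.83]
hole [-0.63 -1.06] 134 [  6.59256892 -30.87988893] [31.31009716 29.35453792] 0.27262362536787355
cup top extents x [-38.55797364  47.218963  ] y [-46.51336382  44.37519686] z 0.038273182359610275
```

>>> send_rows(
  deltas=[
    [0.006, 0.0015, 0, 0, 0, 0, 0],
    [0.006, 0.0015, -0.05, 0, 0, 0, 0],
    [0.006, 0.0015, -0.1, 0, 0, 0, 0],
    [0.006, 0.0015, -0.14, 0, 0, 0, 0],
    [0.006, 0.0015, -0.155, 0, 0, 0, 0],
    [0.006, 0.0015, -0.17, 0, 0, 0, 0],
    [0.006, 0.0015, -0.17, 0, 0, 0, 0],
  ],
)

```text
t: 9.3
tool_pos: [0.6043, 0.1893, 0.0221]
eef_rot: [-0.001, 0.994, 0.114, -0.0]
wrist_force: [0.1, 0.2, -1.6]
opening: 0.134
grasp_force: 45.0
```

>>> send_rows(
  deltas=[
    [0, 0, -0.005, 0, 0, 0, 0],
    [0, 0, -0.01, 0, 0, 0, 0],
    [0, 0, -0.015, 0, 0, 0, 0],
    [0, 0, -0.015, 0, 0, 0, 0],
  ],
)

```text
t: 9.7
tool_pos: [0.6046, 0.1894, 0.0197]
eef_rot: [-0.001, 0.994, 0.114, 0.0]
wrist_force: [-0.0, 0.2, -0.4]
opening: 0.134
grasp_force: 45.0
```

>>> send_rows(
  deltas=[
    [0, 0, -0.005, 0, 0, 0, 0],
    [0, 0, -0.01, 0, 0, 0, 0],
    [0, 0, -0.01, 0, 0, 0, 0],
  ],
)

```text
t: 10.0
tool_pos: [0.6045, 0.1894, 0.0176]
eef_rot: [-0.001, 0.994, 0.114, 0.0]
wrist_force: [-0.0, 0.6, 0.1]
opening: 0.132
grasp_force: 45.0
```

>>> send_rows(
  deltas=[
    [0, 0, -0.005, 0, 0, 0, 0],
    [0, 0, -0.01, 0, 0, 0, 0],
    [0, 0, -0.01, 0, 0, 0, 0],
  ],
)

```text
t: 10.3
tool_pos: [0.6048, 0.1899, 0.0162]
eef_rot: [-0.001, 0.993, 0.114, 0.001]
wrist_force: [-0.2, 1.6, 1.7]
opening: 0.13
grasp_force: 45.0
```

>>> send_rows(
  deltas=[
    [0, 0, -0.005, 0, 0, 0, 0],
    [0, 0, -0.005, 0, 0, 0, 0],
  ],
)

```text
t: 10.5
tool_pos: [0.605, 0.1899, 0.0157]
eef_rot: [-0.001, 0.993, 0.114, 0.001]
wrist_force: [-0.1, 1.8, 4.1]
opening: 0.136
grasp_force: 45.0
```

>>> send_rows(
  deltas=[
    [0, 0, -0.005, 0, 0, 0, 0],
    [0, 0, -0.005, 0, 0, 0, 0],
  ],
)

```text
t: 10.7
tool_pos: [0.6054, 0.1895, 0.0146]
eef_rot: [-0.001, 0.994, 0.114, 0.001]
wrist_force: [1.9, 1.2, 3.7]
opening: 0.132
grasp_force: 45.0
```

>>> send_rows(
  deltas=[
    [0, 0, -0.005, 0, 0, 0, 0],
    [0, 0, -0.005, 0, 0, 0, 0],
  ],
)

```text
t: 10.9
tool_pos: [0.6048, 0.1893, 0.0125]
eef_rot: [-0.001, 0.994, 0.114, 0.001]
wrist_force: [1.9, 1.2, 0.1]
opening: 0.13
grasp_force: 45.0
```

>>> send_rows(
  deltas=[
    [0, 0, -0.005, 0, 0, 0, 0],
    [0, 0, -0.01, 0, 0, 0, 0],
    [0, 0, -0.01, 0, 0, 0, 0],
  ],
)

```text
t: 11.2
tool_pos: [0.604, 0.1892, 0.0097]
eef_rot: [-0.001, 0.994, 0.114, -0.001]
wrist_force: [1.1, 1.9, -0.2]
opening: 0.13
grasp_force: 45.0
```

>>> send_rows(
  deltas=[
    [0, 0, -0.005, 0, 0, 0, 0],
    [0, 0, -0.005, 0, 0, 0, 0],
  ],
)

```text
t: 11.4
tool_pos: [0.6041, 0.1892, 0.009]
eef_rot: [-0.001, 0.994, 0.114, -0.0]
wrist_force: [0.1, 1.5, -0.6]
opening: 0.135
grasp_force: 45.0
```

>>> send_rows(
  deltas=[
    [0, 0, -0.005, 0, 0, 0, 0],
    [0, 0, -0.005, 0, 0, 0, 0],
  ],
)

```text
t: 11.6
tool_pos: [0.6043, 0.1893, 0.0083]
eef_rot: [-0.001, 0.994, 0.114, -0.0]
wrist_force: [0.2, 0.1, -1.2]
opening: 0.134
grasp_force: 45.0
```

>>> send_rows(
  deltas=[
    [0, 0, -0.005, 0, 0, 0, 0],
    [0, 0, -0.01, 0, 0, 0, 0],
    [0, 0, -0.01, 0, 0, 0, 0],
  ],
)

```text
t: 11.9
tool_pos: [0.6046, 0.1894, 0.0062]
eef_rot: [-0.001, 0.994, 0.114, 0.0]
wrist_force: [1.3, 1.8, -0.8]
opening: 0.129
grasp_force: 45.0
```

>>> send_rows(
  deltas=[
    [0, 0, -0.005, 0, 0, 0, 0],
    [0, 0, -0.01, 0, 0, 0, 0],
    [0, 0, -0.01, 0, 0, 0, 0],
  ],
)

```text
t: 12.2
tool_pos: [0.6042, 0.1893, 0.0041]
eef_rot: [-0.001, 0.994, 0.114, -0.0]
wrist_force: [-0.3, 1.9, -2.8]
opening: 0.134
grasp_force: 45.0
```

Run:
```python
from h import *
s=ctrl.state();T=s['tool_pos'];Rp=np.load('Rp.npy');print(T,s['wrist_force'],s['t'])
c=cam('wrist');save(c,'r_w');P=cloud(c);W=(P-T)@Rp*1000
ok=np.isfinite(W[...,0])&(np.hypot(W[...,0],W[...,1])<75)
print(np.histogram(P[ok][:,2],np.arange(-.01,.07,.003)))
top=ok&(abs(P[...,2]-.038)<.004);print('cup z',np.median(P[top][:,2]))
G=c['frame'].astype(int)
f=ok&(G.sum(-1)<140)&(np.hypot(W[...,0],W[...,1])<28)&(W[...,0]>8)&(abs(W[...,2]+23)<9);print('dark near face',f.sum(),np.percentile(P[f][:,2],[5,50,95]))
cv2.imwrite('pics/h.png',cv2.resize(c['frame'][90:300,130:382,::-1],(720,600),interpolation=2))
```

```text
[0.60416738 0.18934274 0.00408886] [-0.28249585  1.86037823 -2.76998257] 12.2
(array([   0,    0,  113, 5914,   93, 1069,  160,  201, 2016,  405,  141,
        637, 2278,  305,  371, 3164, 5873,   97,   89,  292, 1044,  122,
        101,   74,   97,  136]), array([-0.01 , -0.007, -0.004, -0.001,  0.002,  0.005,  0.008,  0.011,
        0.014,  0.017,  0.02 ,  0.023,  0.026,  0.029,  0.032,  0.035,
        0.038,  0.041,  0.044,  0.047,  0.05 ,  0.053,  0.056,  0.059,
        0.062,  0.065,  0.068]))
cup z 0.03824515638820933
dark near face 527 [0.02552751 0.0266586  0.03344318]
```

View pics/h.png

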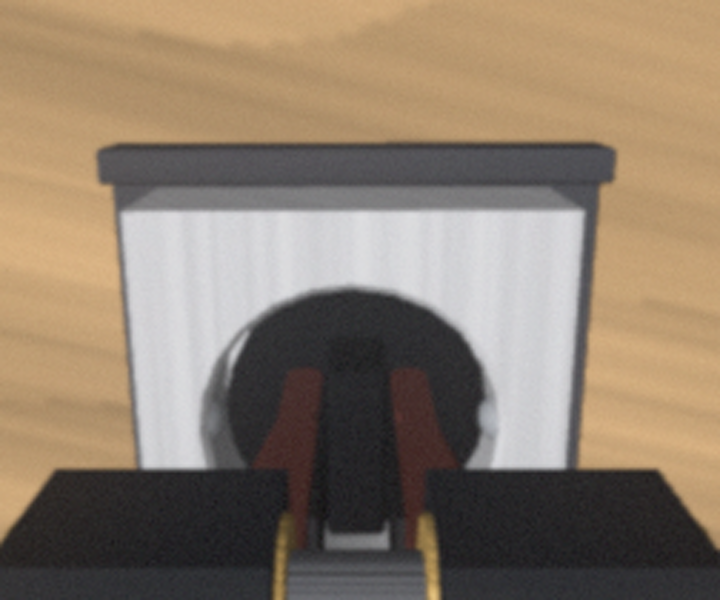

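The picture shows the cap deep in the pocket with the right-hand catch ball at (488,415). The face is at about 26.7 mm, and home is 25. I'll press down the last bit.

>>> send_rows(
  deltas=[
    [0, 0, -0.005, 0, 0, 0, 0],
    [0, 0, -0.01, 0, 0, 0, 0],
    [0, 0, -0.01, 0, 0, 0, 0],
  ],
)

```text
t: 12.55
tool_pos: [0.6049, 0.1892, 0.0031]
eef_rot: [-0.001, 0.994, 0.114, 0.001]
wrist_force: [-0.6, -0.1, -1.0]
opening: 0.134
grasp_force: 45.0
```

>>> send_rows(
  deltas=[
    [0, 0, -0.005, 0, 0, 0, 0],
    [0, 0, -0.005, 0, 0, 0, 0],
  ],
)

```text
t: 12.75
tool_pos: [0.6049, 0.1892, 0.0029]
eef_rot: [-0.001, 0.994, 0.114, 0.001]
wrist_force: [-2.9, -0.5, 4.8]
opening: 0.134
grasp_force: 45.0
```

Force is starting to build with no further travel, which fits the floor. I'll press a bit more.

>>> send_rows(
  deltas=[
    [0, 0, -0.005, 0, 0, 0, 0],
    [0, 0, -0.005, 0, 0, 0, 0],
  ],
)

```text
t: 12.95
tool_pos: [0.605, 0.1892, 0.0028]
eef_rot: [-0.001, 0.994, 0.114, 0.001]
wrist_force: [-4.0, -2.0, 8.8]
opening: 0.131
grasp_force: 45.0
```

>>> send_rows(
  deltas=[
    [0, 0, -0.005, 0, 0, 0, 0],
    [0, 0, -0.005, 0, 0, 0, 0],
  ],
)

```text
t: 13.15
tool_pos: [0.605, 0.1893, 0.0027]
eef_rot: [-0.001, 0.994, 0.114, 0.001]
wrist_force: [-6.6, -2.7, 12.8]
opening: 0.132
grasp_force: 45.0
```

>>> send_rows(
  deltas=[
    [0, 0, -0.005, 0, 0, 0, 0],
    [0, 0, -0.01, 0, 0, 0, 0],
    [0, 0, -0.01, 0, 0, 0, 0],
  ],
)

```text
t: 13.45
tool_pos: [0.605, 0.1893, 0.0026]
eef_rot: [-0.001, 0.994, 0.114, 0.001]
wrist_force: [-11.9, -4.0, 21.0]
opening: 0.13
grasp_force: 45.0
```

>>> send_rows(
  deltas=[
    [0, 0, -0.005, 0, 0, 0, 0],
    [0, 0, -0.01, 0, 0, 0, 0],
    [0, 0, -0.01, 0, 0, 0, 0],
  ],
)

```text
t: 13.75
tool_pos: [0.6051, 0.1893, 0.0026]
eef_rot: [-0.001, 0.994, 0.114, 0.002]
wrist_force: [-16.1, -4.3, 28.2]
opening: 0.134
grasp_force: 45.0
```

Run:
```python
from h import *
s=ctrl.state();T=s['tool_pos'];Rp=np.load('Rp.npy');print(T,s['wrist_force'],s['t'])
c=cam('wrist');P=cloud(c);W=(P-T)@Rp*1000;G=c['frame'].astype(int)
ok=np.isfinite(W[...,0])
top=ok&(abs(P[...,2]-.038)<.004)&(np.hypot(W[...,0],W[...,1])<75)
f=ok&(G.sum(-1)<140)&(np.hypot(W[...,0],W[...,1])<27)&(W[...,0]>12)&(abs(P[...,2]-.026)<.005)&(abs(W[...,1])>0)
Q=P[f];print('cup',np.median(P[top][:,2]),'face',len(Q),np.percentile(Q[:,2],[5,50,95]).round(4))
A=np.c_[W[f][:,:2],np.ones(len(Q))];print('slope(rad) x,y',np.linalg.lstsq(A,Q[:,2]*1000,rcond=None)[0].round(3))
```

```text
[0.60512446 0.18925367 0.00256461] [-16.12522956  -4.33368703  28.19106385] 13.75
cup 0.038259398325812946 face 215 [0.0242 0.0253 0.0298]
slope(rad) x,y [-2.4000e-02 -3.8000e-02  2.6375e+01]
```

Face at 25.3 mm, so it is home. I'll relax the load, open a little and withdraw straight up.

>>> send_rows(
  deltas=[
    [0, 0, 0.01, 0, 0, 0, 0],
    [0, 0, 0.02, 0, 0, 0, 0],
    [0, 0, 0.03, 0, 0, 0, 0],
    [0, 0, 0.03, 0, 0, 0, 0],
  ],
)

```text
t: 14.2
tool_pos: [0.6051, 0.1894, 0.0028]
eef_rot: [-0.001, 0.994, 0.114, 0.001]
wrist_force: [-2.0, -1.0, 6.9]
opening: 0.133
grasp_force: 45.0
```

>>> send_rows(
  deltas=[
    [0, 0, 0.005, 0, 0, 0, 0.22],
    [0, 0, 0.005, 0, 0, 0, 0.22],
    [0, 0, 0.005, 0, 0, 0, 0.22],
    [0, 0, 0.005, 0, 0, 0, 0.22],
    [0, 0, 0.02, 0, 0, 0, 0.22],
    [0, 0, 0.05, 0, 0, 0, 0.22],
    [0, 0, 0.1, 0, 0, 0, 0.22],
    [0, 0, 0.2, 0, 0, 0, 0.22],
    [0, 0, 0.4, 0, 0, 0, 0.22],
    [0, 0, 0.6, 0, 0, 0, 0.22],
    [0, 0, 0.8, 0, 0, 0, 0.22],
    [0, 0, 0.8, 0, 0, 0, 0.22],
  ],
)

```text
t: 15.4
tool_pos: [0.6073, 0.1901, 0.1714]
eef_rot: [-0.002, 0.993, 0.114, 0.007]
wrist_force: [0.8, -1.2, 0.0]
opening: 0.219
grasp_force: 0.0
```

Run:
```python
from h import *
s=ctrl.state();T=s['tool_pos'];print(T,s['wrist_force'],s['opening'],s['t'])
c=cam('wrist');save(c,'z_w');P=cloud(c);G=c['frame'].astype(int)
r=np.hypot(P[...,0]-.604,P[...,1]-.189);ok=np.isfinite(r)
f=ok&(r<.035)&(G.sum(-1)<140)&(abs(P[...,2]-.025)<.006);Q=P[f];ct=Q.mean(0)
k=abs(Q[:,2]-np.median(Q[:,2]))<.003;Q=Q[k]
A=np.c_[Q[:,:2]-ct[:2],np.ones(len(Q))];print('face z',len(Q),np.median(Q[:,2]).round(4),'slopes',np.linalg.lstsq(A,Q[:,2],rcond=None)[0].round(3),cv2.minEnclosingCircle((Q[:,:2]*1000).astype(np.float32)))
b=P[ok&(r<.03)&(abs(P[...,2]-.049)<.006)];print('bar top',len(b),np.median(b,0).round(4)); print('cup',np.median(P[ok&(r<.07)&(abs(P[...,2]-.038)<.003)][:,2]))
from cup import pocket; pocket(c)
w=ok&(abs(P[...,2])<.024)&(P[...,2]>.003)&(r<.09)
L=(P[w]-[.604,.189,0]);th=np.radians(13.3);ex=np.array([np.cos(th),np.sin(th),0]);ey=np.array([-ex[1],ex[0],0]);print('base ext',np.percentile(L@ex,[1,99]),np.percentile(L@ey,[1,99]))
d=cam('scene');cv2.imwrite('pics/i.png',np.hstack([cv2.resize(c['frame'][:,:,::-1],(400,300)),cv2.resize(d['frame'][:,:,::-1],(400,300))]))
a=load('scene');A0=cloud(a);A1=cloud(d)
for n,(u,v) in dict(mug=(376,295),mouse=(432,367),router=(500,445)).items(): print(n,(A1[int(v*.64),int(u*.64)]-A0[int(v*.64),int(u*.64)]).round(4))
m=np.hypot(A1[...,0]-.565,A1[...,1]+.134)<.075;X=A1[m&(A1[...,2]>.007)&(A1[...,2]<.017)][:,:2].astype(np.float32)*1000;print('foot',cv2.minEnclosingCircle(X))
```

```text
[0.60734019 0.19011748 0.17139011] [ 0.81494531 -1.24273902  0.04904426] 0.21893718196837872 15.4
face z 312 0.0253 slopes [ 0.004 -0.004  0.025] ((602.7954711914062, 189.4808349609375), 26.98387336730957)
bar top 326 [0.604  0.1898 0.0492]
cup 0.038243049977689125
topz 0.03823288727370808 cam [0.676 0.207 0.364]
 outer 309 [602.1 190.3] [95.3 92.2] 13.1
 hole 147 [0.6025 0.1904 0.0312]
base ext [-0.0589291   0.05596165] [-0.05660402  0.05862912]
mug [ 0.0001 -0.0001  0.0002]
mouse [-0.0008  0.0009 -0.0028]
router [-0.      0.0001 -0.0002]
foot ((564.2086181640625, -132.89698791503906), 55.10224533081055)
```

View pics/i.png

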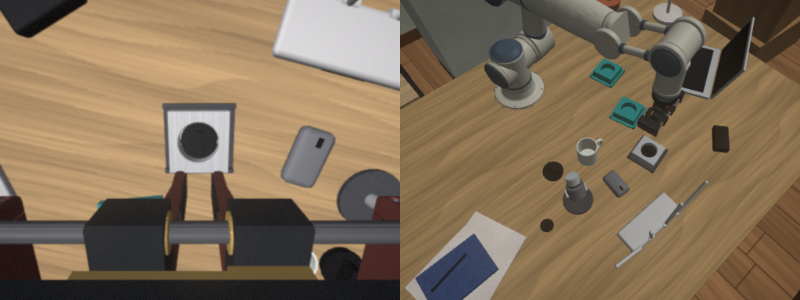

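The pictures show the cap seated in the steel cup, at (198,140) in the left view. Bar top is at 49.2 mm, face at 25.3 mm and level, and the camera and bystanders have not moved. Handing in.

```bash
python3 -c "
from plant import ctrl
print(ctrl.sign_off())"
```

```text
the job is handed in; nothing more can be done
None
```

The lens cap is off the camera and pressed home in the steel holder's cup, bar up and level; the camera, router, mug and mouse stayed in place, and I handed the job in at about 15.5 s (no verdict shown).

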